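Lever open the lost-property box and hold it open

TASK

The lost-property box on the counter has a heavy steel flap that is raised by the long lever in front of it. Push the knob of the swing stop with a fingertip so that the stop turns right out from under the lever until it lies along it, then press the lever's rubber-topped paddle nearly all the way down, so that the flap stands well open over the keys, and finish while holding it down there. Only push and press: do not lift the lever out of its saddle, do not touch the flap, and leave the small things around alone.

Things in the scene. Friction and masses are not known exactly. Their poses are not given: they have to be found in the camera images.
- flap_box: Grey steel box 130 x 165 mm, 91 mm high under its flap, fixed with its base plate (6 mm thick, 120 mm wide in front, from 78 mm behind to 405 mm in front of the origin). Origin: on the counter under the box's middle. -x points along the base plate to the lever's free end, +x to the flap's hinge, +y to the side where the stop's knob stands, z up.
- saddle (a point): Middle of the two open-topped slots that carry the lever's pin: 165 mm from the box origin along the box's -x, 95 mm above the counter. The saddle is 36 mm long, 46 mm wide over its two cheeks; their tops are 108 mm above the counter. Fixed.
- lever: Loose aluminium bar 22 x 11 mm, its 10 mm cross pin lying in the saddle. Origin: middle of the pin. At rest its axes are level and parallel to the box's, the bar sloping 0.30 rad, long end (-x) up. The short end (85 mm) has a roller under the flap's lip, the long end (225 mm) the paddle. About 8 to 13 N at the paddle starts it, 2 to 6 N holds it down; let go, the flap's weight raises the paddle again.
- paddle (a point): Middle of the upper face of the lever's paddle, a rubber-topped plate 50 x 48 mm, 200 mm from the pin along the bar. At rest it is about 161 mm above the counter and slopes 0.30 rad (its outer end higher); pressed down on an arc about the pin it meets a rubber bumper on the base plate at about 42 mm.
- stop_knob (a point): Middle of the black knob (16 mm across, 12 mm high, 140 mm above the counter) on an upright pin 12 mm thick at the end of the swing stop, a flat steel arm (16 mm wide, top 108 mm high) that turns about a post at x = -265, y = +40 mm in the box's frame. The knob is 45 mm from the post, away from the lever; the arm's other end, 56 mm from the post, lies under the lever and blocks it.
- stop (a joint): Angle of the swing stop (rad): 0 = arm square across under the lever, knob straight out to the box's +y; grows as the knob is pushed towards the paddle end (-x of the box) and round; from about 1.4 the arm lies along the lever, clear of it; ends at 1.7. Starts at 0 to 0.15, cannot be turned below 0, stays where it is left; 1 to 2 N at the knob moves it.
- flap (a joint): Opening angle of the flap: 0 = shut on the box; about 0.21 with the paddle 90 mm above the counter, 0.28 at 65 mm (nearly down), 0.32 at 42 mm (on the bumper). The hinge is at the back of the box, 66 mm behind its origin and 91 mm high.
- flap_lip (a point): Middle of the front edge of the heavy steel flap (176 mm deep, 172 mm wide, about 4 kg); it overhangs the box front by 45 mm. Not to be touched.
- spool_0: Thread spool, 28 mm across, 42 mm high, standing on the counter beside the lever. Origin under its middle. Bystander.
- spool_1: Thread spool, 28 mm across, 42 mm high, standing on the counter on the stop's side. Origin under its middle. Bystander.
- stamp_a: Wooden hand stamp, 28 x 54 mm, 71 mm high, standing beyond the lever's free end. Origin under its middle. Bystander.
- pin_tin: Open round tin of pins, 69 mm across, 20 mm high, on the counter beside the lever near the box. Origin under its middle. Bystander.

How it is judged (in metres and radians):
On the way, in this order (a step that is already met when the one before it is completed fails the run):
1. the stop is swung out from under the lever (1.25 rad or more) while the flap is still shut (value of joint stop above 1.25 rad and value of joint flap below 0.06 rad), for 0.2 s.
2. the flap is raised by the lever to 0.26 rad or more (value of joint flap above 0.26 rad and contact force between the fingers and lever above 0.5 N), for 0.2 s.
At the end, for the whole second after the job is handed in: The fingers press the lever's paddle down (more than 0.5 N), the lever's roller carries the flap (more than 1 N) open at 0.26 rad or more (lever nearly down) and at rest, the stop stays swung aside (1.25 rad or more), and the lever's pin sits in its saddle within 6 mm (all of step 2 and value of joint flap below 0.45 rad and velocity of joint flap below 0.1 rad/s and value of joint stop above 1.25 rad and contact force between lever and flap above 1 N and distance between lever and saddle below 0.006 m); the arm keeps its last pose, push and grip.
It fails at once if the lever is lifted out of its saddle (pin more than 12 mm from it) (distance between lever and saddle above 0.012 m).
It fails at once if the robot touches the flap (contact force between the arm and flap above 1 N).
It fails at once if the fingers touch the flap (contact force between the fingers and flap above 1 N).
It fails at once if a bystander (spool, stamp, pin tin) is moved more than 15 mm (distance of any of spool_0, spool_1, stamp_a, pin_tin from where it was at the start of the episode above 0.015 m).
It also fails if it takes over 48 s, if anything falls off the work surface, if the arm or the gripper's body presses on something with over 40 N, if the wrist force passes 120 N, or if a joint passes its speed limit or range.

ROBOT

A 6-joint arm with a two-finger parallel gripper is mounted at the origin on a cart in front of the work surface, level with it; the furniture and walls round the work are solid. World frame = base frame: x ahead of the robot, y to its left, z up, the work surface at z = 0. Lengths are in m, angles in degrees, forces in N, time in s.
With the tool pointing down it reaches from about 0.375 to 0.9 m from the base axis. Payload 3.1 kg.
Tool frame: the origin (TCP) lies on the centre line of the jaws, within the pads' length; the fingertips stand 11 mm ahead of it and the grasp point (between the pads) lies 8 mm behind it; z points along the fingers, y is the line along which they close (so a half turn about z gives the same grasp; the last joint's range is limited). The gripper opens to 87 mm and grips with 3 to 60 N. Pads are 19 mm wide; open, the fingers measure 117 mm over their backs; the gripper's body (75 mm by 190 mm) begins 51 mm behind the grasp point.
Start: joints at [54.574, 30.224, 82.088, -0, 67.689, -10.227], TCP at [0.266, 0.566, 0.234] pointing down, gripper open.
Joint ranges: [-176.69, 176.69], [-43.24, 126.21], [12.49, 139.97], [-82, 262], [0, 151.66], [-163.58, 163.58]. Speed limits (degrees/s): [159.86, 159.86, 180, 180, 180, 180].

INTERFACE

Orientations are given as a 3x3 rotation matrix whose columns are the frame's x, y, z axes.
In Python, from rig import * gives the robot as it stands.
- The arm moves only by the shell command python3 -m inch 'ROWS'. ROWS is JSON, a list of rows, each an object of numbers: "gripper": the opening in per cent of the stroke, from 0 (shut) to 100 (fully open); "dx", "dy", "dz": the shift along the tool's x, y, z in mm; "turn": the turn about the tool's z in rad. A call has 1 to 12 rows; each row is the pose to reach, as a shift and turn from the pose commanded when the call began, along the tool's axes at that moment; what a row does not reach only later rows make up. A row lasts 1/10 s, in which the tool goes at most 50 mm and 8.59 degrees, less where a joint would pass 70% of its speed; a pose out of reach is approached as far as the arm can. A call with a gripper value outside its range is refused whole. The fingers move at their own pace and stop on an object; the grip force is fixed at half the most. Time passes only in rows, so rows that repeat a pose let the fingers close. It gives the time, the measured TCP pose, the force and the opening at its end, in the units of the state.
- read_state(): the state, without advancing time (a new reading comes with each control period).
- capture(name): name is "side" or "top" or "wrist"; returns the picture (400x640x3 uint8, red, green, blue); there is no depth.
- get_calibration(name): a dict with "camera_matrix" (3x3 intrinsics, pixels), "k1" (the pictures are not rectified: a ray, as slopes to the right and down, at radius r is drawn at 1 + k1 r^2 times it, then the intrinsics apply), "world_to_cam" (4x4, takes a point from world to camera coordinates); the wrist camera has in their place "T_tool_cam" (4x4, takes a point from camera to tool coordinates, whose origin is the TCP and whose axes are the flange's). Camera axes: x right, y down, z forward; pixel columns grow to the right and rows downward; lengths in m; the calibration is good to about 2 mm. A picture is of the moment at which its call begins: read the wrist's pose just before it. get_calibration takes no time and is no camera call.
- hand_in(): hands the job in, once; it reports no verdict.
Trained networks look in the newest picture that a camera, given by its name, has taken for a name from the list of things; names that differ only in an ending like _2 or _b are one class to them, and where a whole thing is asked for, a point or a joint stands for the part that bears it (a point fixed in the world has none). Each returns a list of dicts, best first, with "score" (0 to 1); they miss things now and then, are a little off and sometimes report something else, mostly with a low value. They report only what shows in the picture. A call takes as long as a camera call.
- recognise(camera, query): "extent" ([centre column, centre row, width, height] in pixels, round what is visible of it).
The state is a dict: "time_s": time; "joint_positions": joint angles; "qvel": joint speeds; "tau": joint torques, N m; "position": TCP position; "tcp_rot": TCP orientation; "force": force on the tool from outside, world axes, zero at the start; "moment": the same for the moment, N m; "opening": opening from 0.0 (shut) to 1.0 (fully open).
Only numpy, scipy, OpenCV 4.12 (cv2) and the standard library are available. Lean on these libraries where they do the work, as an engineer would, in place of code of your own. Each camera call takes 0.05 s, during which the arm holds its last target. There are 200 camera calls.

## Working session

There is one attempt and no reset: what is moved stays moved. The work goes in short steps, Python scripts to look and compute and a shell command to move; the robot and the scene stay as the last step left them, time stands still between calls to the robot, and variables do not carry over. Pictures are saved under pics/ and viewed, on a budget of 10 in all, crops included, one or two more only if the job needs it, and the job is handed in when it is done.

```bash
ls; mkdir -p pics; python3 - <<'E'
from rig import *
import cv2
s=read_state();print(s)
for c in("side","top"):
    im=capture(c);cv2.imwrite(f"pics/{c}0.png",im[:,:,::-1])
    print(c,get_calibration(c))
    for q in("flap_box","saddle","lever","paddle","stop_knob","stop","flap","flap_lip","spool_0","spool_1","stamp_a","pin_tin"):
        try: print(q,[(round(r["score"],2),[round(x) for x in r["extent"]]) for r in recognise(c,q)[:3]])
        except Exception as e: print(q,e)
print(get_calibration("wrist"))
E
```

```text
pics
{'time_s': 0.0, 'joint_positions': array([ 5.45737974e+01,  3.02802555e+01,  8.21553635e+01,  1.18536584e-03,
        6.76879651e+01, -1.02278812e+01]), 'qvel': array([ 0.10972236, -0.02813453,  0.01275862, -0.05125377, -0.05591511,
       -0.07037159]), 'tau': array([ 1.55247177e-03, -4.40032125e+01, -1.76596838e+01,  6.33475115e-02,
        5.81895432e-02, -1.74246779e-04]), 'position': array([0.26566079, 0.56496253, 0.23256345]), 'tcp_rot': array([[-9.04835919e-01,  4.25758567e-01, -1.26587879e-03],
       [ 4.25760259e-01,  9.04834323e-01, -1.74652144e-03],
       [ 4.01814115e-04, -2.11927622e-03, -9.99997674e-01]]), 'force': array([-0.43704594, -0.02329391,  0.79401183]), 'moment': array([-0.00913808,  0.01823714, -0.0039637 ]), 'opening': 1.001515660153811}
side {'camera_matrix': array([[455.66959696,   0.        , 323.62075167],
       [  0.        , 455.66959696, 199.50079673],
       [  0.        ,   0.        ,   1.        ]]), 'k1': 0.01688164531137367, 'world_to_cam': array([[ 0.96983357, -0.24361819,  0.00854564, -0.58892431],
       [-0.16682602, -0.68887215, -0.7
[... 1684 characters left out ...]
252, 6, 10]), (0.59, [359, 196, 9, 13]), (0.44, [314, 214, 180, 117])]
stamp_a [(0.5, [421, 252, 13, 16])]
pin_tin [(0.79, [331, 175, 25, 26])]
{'camera_matrix': array([[298.10984887,   0.        , 316.37960638],
       [  0.        , 298.10984887, 198.53055015],
       [  0.        ,   0.        ,   1.        ]]), 'k1': 0.004808537096544733, 'T_tool_cam': array([[ 5.01652548e-04, -9.63950719e-01, -2.66080364e-01,
         7.21485976e-02],
       [ 9.99999698e-01,  3.25645284e-04,  7.05600324e-04,
        -2.38303077e-04],
       [-5.93516123e-04, -2.66080638e-01,  9.63950591e-01,
        -1.52110588e-01],
       [ 0.00000000e+00,  0.00000000e+00,  0.00000000e+00,
         1.00000000e+00]])}
```

```bash
python3 - <<'E'
import cv2,numpy as np
a=cv2.imread("pics/top0.png")[120:300,200:460];b=cv2.imread("pics/side0.png")[130:340,240:400]
cv2.imwrite("pics/top0c.png",cv2.resize(a,None,fx=3,fy=3,interpolation=cv2.INTER_CUBIC))
cv2.imwrite("pics/side0c.png",cv2.resize(b,None,fx=2.8,fy=2.8,interpolation=cv2.INTER_CUBIC))
E
```

```text
(no output)
```

View pics/top0c.png

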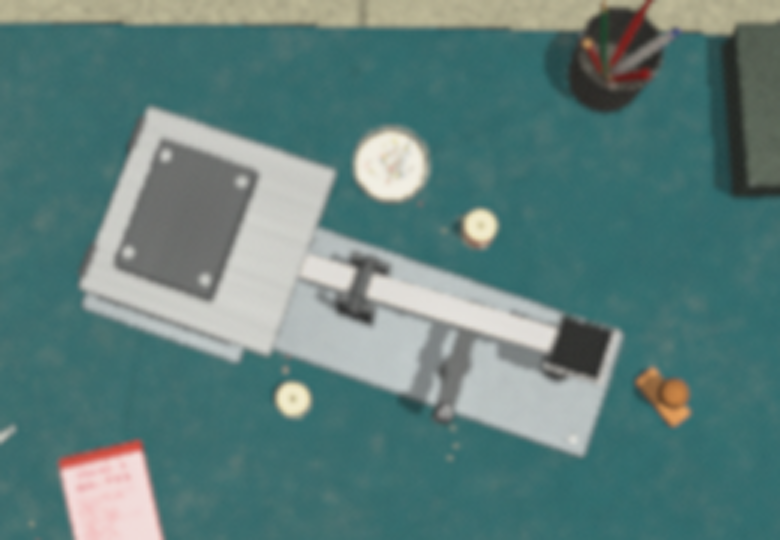

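View pics/side0c.png

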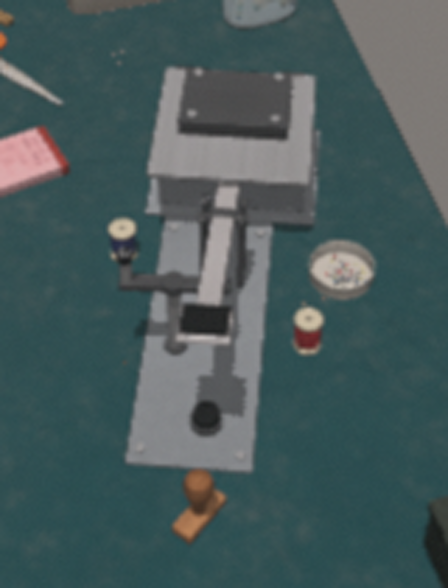

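```bash
cat > h.py <<'E'
import numpy as np,cv2
from rig import *
from scipy.optimize import least_squares
def proj(P,c,st=None):
    k=get_calibration(c);P=np.atleast_2d(P)
    if c=="wrist":
        T=np.eye(4);T[:3,:3]=st["tcp_rot"];T[:3,3]=st["position"];W=np.linalg.inv(T@k["T_tool_cam"])
    else: W=k["world_to_cam"]
    q=P@W[:3,:3].T+W[:3,3];s=q[:,:2]/q[:,2:]
    s=s*(1+k["k1"]*(s**2).sum(1,keepdims=True))
    K=k["camera_matrix"];return s@K[:2,:2].T+K[:2,2]
def b2w(p,P):
    x,y,a=p[:3];c,s=np.cos(a),np.sin(a);P=np.atleast_2d(P)
    return np.c_[x+c*P[:,0]-s*P[:,1],y+s*P[:,0]+c*P[:,1],P[:,2]]
def model(th,zf=.095):
    return np.array([(-.11,-.086,zf),(-.11,.086,zf),(.066,-.086,zf),(.066,.086,zf),(-.405,-.06,.006),(-.405,.06,.006),(-.354,0,.161),(-.265-.045*np.sin(th),.04+.045*np.cos(th),.14)])
E
python3 - <<'E'
from h import *
t=np.array([(335,170),(270,355),(150,107),(80,290),(622,335),(583,456),(585,347),(443,410)])/3+(200,120)
s=np.array([(250,470),(126,462),(206,318),(123,256)])/2.8+(240,130)
def r(p):
    M=b2w(p,model(p[3]));return np.r_[(proj(M,"top")-t).ravel(),(proj(M[4:],"side")-s).ravel()]
o=least_squares(r,[.6,.1,1.3,.1],loss="soft_l1");print(o.x,np.degrees(o.x[2]));print(r(o.x).reshape(-1,2).round(1))
p=o.x
for n,q in dict(knob=model(p[3])[7],paddle=(-.354,0,.161),post=(-.265,.04,.108),down=(-.36,0,.06),saddle=(-.165,0,.095)).items(): print(n,b2w(p,q).round(4))
np.save("pose.npy",p)
E
```

```text
[0.65135037 0.17398711 1.23219702 0.04082778] 70.59968855326434
[[ 0.6  0.9]
 [-0.8  0.5]
 [ 0.2 -0.4]
 [-0.6 -1.2]
 [ 1.7 -2.8]
 [ 0.8 -2.3]
 [-2.   1.9]
 [-0.1  1.8]
 [ 3.   0.5]
 [ 2.  -0.5]
 [-2.5  0.4]
 [-0.9 -0.4]]
knob [[ 0.4826 -0.0495  0.14  ]]
paddle [[ 0.5338 -0.1599  0.161 ]]
post [[ 0.5256 -0.0627  0.108 ]]
down [[ 0.5318 -0.1656  0.06  ]]
saddle [[0.5965 0.0184 0.095 ]]
```

```bash
python3 - <<'E'
from h import *
t=np.array([(335,170),(270,355),(150,107),(80,290),(622,335),(583,456),(585,347),(443,410)])/3+(200,120)
s=np.array([(250,470),(126,462),(206,318),(123,256)])/2.8+(240,130)
def r(p):
    M=model(p[3],p[5]);M[4:6,1]+=p[4];M=b2w(p,M);return np.r_[(proj(M,"top")-t).ravel(),(proj(M[4:],"side")-s).ravel()]
o=least_squares(r,[.6,.1,1.3,.1,0,.095],loss="soft_l1");print(o.x,np.degrees(o.x[2]));print(r(o.x).reshape(-1,2).round(1))
p=o.x
for n,q in dict(knob=model(p[3])[7],paddle=(-.354,0,.161),post=(-.265,.04,.108),down=(-.36,0,.06),saddle=(-.165,0,.095)).items(): print(n,b2w(p,q).round(4))
for n,px in dict(spool_a=(359,196),spool_b=(296,252),stamp=(421,252),tin=(331,175)).items():
    g=least_squares(lambda v:(proj([v[0],v[1],.03],"top")-px).ravel(),[.5,0]).x;print(n,g.round(3))
np.save("pose.npy",p)
print("tool axes x,y world",read_state()["tcp_rot"].round(3).tolist())
E
```

```text
[ 0.65107883  0.174024    1.24902609 -0.00142192  0.01371089  0.09306926] 71.56392320492061
[[ 0.4  0.3]
 [-0.   0.2]
 [-0.4  0.1]
 [-0.1 -0.4]
 [ 0.6 -0.4]
 [ 0.3  0.3]
 [-1.3 -0.3]
 [ 0.3  0.2]
 [ 0.3  0. ]
 [-0.8 -0.3]
 [-0.2  0.5]
 [ 0.6 -0.4]]
knob [[ 0.4867 -0.0504  0.14  ]]
paddle [[ 0.5391 -0.1618  0.161 ]]
post [[ 0.5293 -0.0647  0.108 ]]
down [[ 0.5372 -0.1675  0.06  ]]
saddle [[0.5989 0.0175 0.095 ]]
spool_a [ 0.66  -0.086]
spool_b [0.504 0.084]
stamp [ 0.508 -0.256]
tin [ 0.718 -0.009]
tool axes x,y world [[-0.905, 0.426, -0.0], [0.426, 0.905, -0.0], [0.0, -0.0, -1.0]]
```

```bash
cat >> h.py <<'E'
def shift(p,q,st=None):
    "box point -> tool-axes shift mm from measured pose"
    st=st or read_state();return ((b2w(p,q)[0]-st["position"])@st["tcp_rot"]*1000).round(1)
def where(p,st=None):
    st=st or read_state();x,y,a=p[:3];d=st["position"][:2]-[x,y];c,s=np.cos(a),np.sin(a)
    R=np.array([[c,s,0],[-s,c,0],[0,0,1]])
    return (np.r_[c*d[0]+s*d[1],-s*d[0]+c*d[1],st["position"][2]]*1000).round(1),(R@st["tcp_rot"])[:,:2].round(3).tolist()
E
python3 -c "
from h import *
p=np.load('pose.npy');print(where(p),shift(p,(-.230,.088,.20)))"
```

```text
(array([249.6, 489.1, 233.5]), [[0.118, 0.993], [0.993, -0.118], [0.0, -0.0]]) [-454.8 -429.    33.6]
```

```bash
python3 -m inch '[{"gripper":0,"dx":-40,"dy":-38,"dz":3,"turn":0.13},{"gripper":0,"dx":-80,"dy":-76,"dz":6,"turn":0.26},{"gripper":0,"dx":-120,"dy":-113,"dz":9,"turn":0.39},{"gripper":0,"dx":-160,"dy":-151,"dz":12,"turn":0.52},{"gripper":0,"dx":-200,"dy":-189,"dz":15,"turn":0.65},{"gripper":0,"dx":-240,"dy":-226,"dz":18,"turn":0.78},{"gripper":0,"dx":-280,"dy":-264,"dz":21,"turn":0.91},{"gripper":0,"dx":-320,"dy":-302,"dz":24,"turn":1.04},{"gripper":0,"dx":-360,"dy":-340,"dz":27,"turn":1.17},{"gripper":0,"dx":-400,"dy":-377,"dz":30,"turn":1.3},{"gripper":0,"dx":-440,"dy":-415,"dz":33,"turn":1.4},{"gripper":0,"dx":-455,"dy":-429,"dz":33,"turn":1.452}]'
python3 -m inch '[{"gripper":0},{"gripper":0},{"gripper":0},{"gripper":0}]'
python3 - <<'E'
from h import *
p=np.load('pose.npy');st=read_state();print(st["time_s"],st["opening"],where(p,st),shift(p,(-.235,.088,.133),st))
im=capture("wrist");k=model(p[3]);print(proj(b2w(p,k),"wrist",st).round())
for q in("stop_knob","paddle"):print(q,[(round(r["score"],2),[round(x) for x in r["extent"]]) for r in recognise("wrist",q)[:3]])
cv2.imwrite("pics/w1.png",im[:,:,::-1])
E
```

```text
time_s: 2.5
position: [0.4861, 0.0059, 0.2017]
tcp_rot: [[0.319, 0.948, 0.001], [0.948, -0.319, 0.0], [0.0, 0.001, -1.0]]
force: [0.7, 0.4, 0.3]
opening: 0.031
2.5 0.030686554824689426 (array([-211.7,  103.3,  201.7]), [[1.0, -0.003], [-0.003, -1.0], [0.0, 0.001]]) [-23.3  15.4  68.7]
[[ 549.   78.]
 [ 337.   79.]
 [ 607. -214.]
 [ 341. -212.]
 [ 436.  319.]
 [ 348.  319.]
 [ 443.  390.]
 [ 339.  279.]]
stop_knob []
paddle [(0.79, [441, 239, 68, 318])]invalid input
```

View pics/w1.png

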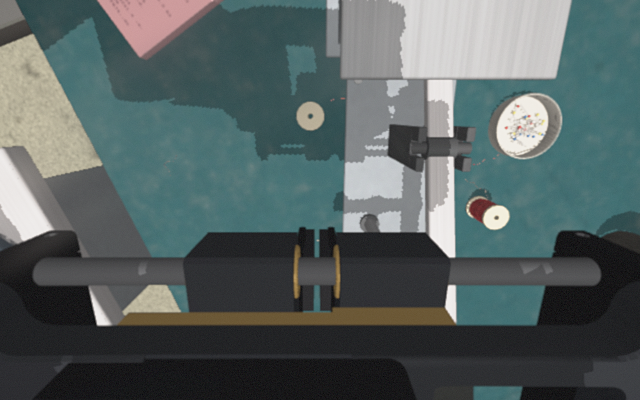

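```bash
python3 -m inch '[{"gripper":0,"dx":0},{"gripper":0,"dx":0},{"gripper":0,"dx":0}]'
python3 - <<'E'
from h import *
p=np.load('pose.npy');st=read_state();print(st["time_s"],st["opening"],where(p,st),shift(p,(-.235,.088,.133),st),abs(st["qvel"]).max())
im=capture("wrist");k=model(p[3],.1)[:2];print(proj(b2w(p,k),"wrist",st).round())
k=np.array([(-.165,.023,.108),(-.165,-.023,.108),(-.165,0,.1),(-.265,.04,.108),(-.183,.023,.108),(-.147,.023,.108),(-.12,0,.087)]);print(proj(b2w(p,k),"wrist",st).round())
cv2.imwrite("pics/w2.png",cv2.resize(im[40:260,280:580,::-1],None,fx=2.6,fy=2.6))
for c in("top",):print(proj(b2w(p,k),c).round())
E
```

```text
2.65 0.009678576318985893 (array([-212.2,  101.9,  201.7]), [[1.0, -0.005], [-0.005, -1.0], [0.0, 0.002]]) [-22.7  13.9  68.7] 3.9197262959817682
[[552.  76.]
 [335.  77.]]
[[412. 148.]
 [468. 148.]
 [436. 147.]
 [384. 259.]
 [410. 170.]
 [414. 125.]
 [436.  91.]]
[[318. 222.]
 [324. 205.]
 [321. 214.]
 [353. 241.]
 [325. 224.]
 [311. 220.]
 [305. 209.]]invalid input
```

View pics/w2.png

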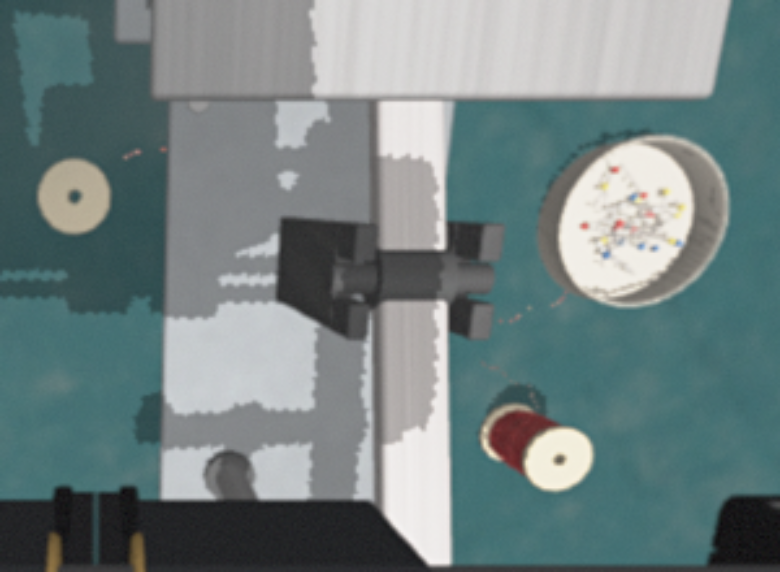

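```bash
python3 -m inch '[{"gripper":0,"dx":-8,"dy":5,"dz":10,"turn":0},{"gripper":0,"dx":-16,"dy":10,"dz":30,"turn":0},{"gripper":0,"dx":-23,"dy":14,"dz":50,"turn":0},{"gripper":0,"dx":-23,"dy":14,"dz":65,"turn":0},{"gripper":0,"dx":-23,"dy":14,"dz":69,"turn":0},{"gripper":0,"dx":-23,"dy":14,"dz":69,"turn":0},{"gripper":0,"dx":-23,"dy":14,"dz":69,"turn":0}]'
python3 - <<'E'
from h import *
p=np.load('pose.npy');w=where(p);print(w)
for t in np.r_[np.linspace(0,1.5,13),1.55]:
    K=np.array([-265-45*np.sin(t),40+45*np.cos(t)]);b=np.interp(t,[0,.3],[.2,1]);a=np.interp(t,[.8,1.4],[1,.2])
    F=K+[9.5*a+8*np.cos(t),15*b+8*np.sin(t)];print(round(t,2),F.round(1),(F-w[0][:2]).round(1)*[1,-1])
E
```

```text
time_s: 3.4
position: [0.4916, -0.0176, 0.1329]
tcp_rot: [[0.314, 0.949, 0.001], [0.949, -0.314, -0.0], [-0.0, 0.001, -1.0]]
force: [0.4, -0.9, 1.2]
opening: 0.006
(array([-232.2,   90.7,  132.9]), [[1.0, 0.002], [0.002, -1.0], [-0.0, 0.001]])
0.0 [-247.5   88. ] [-15.3   2.7]
0.12 [-253.2   93.6] [-21.   -2.9]
0.25 [-258.9   98.6] [-26.7  -7.9]
0.38 [-264.5   99.8] [-32.3  -9.1]
0.5 [-270.1   98.3] [-37.9  -7.6]
0.62 [-275.3   96.2] [-43.1  -5.5]
0.75 [-280.3   93.4] [-48.1  -2.7]
0.88 [-285.9   90. ] [-53.7   0.7]
1.0 [-291.6   86. ] [-59.4   4.7]
1.12 [-296.8   81.6] [-64.6   9.1]
1.25 [-301.4   76.8] [-69.2  13.9]
1.38 [-305.4   71.6] [-73.2  19.1]
1.5 [-307.4   66.2] [-75.2  24.5]
1.55 [-307.9   63.9] [-75.7  26.8]
```

```bash
python3 -m inch '[{"gripper":0,"dx":-15,"dy":1,"dz":0,"turn":0},{"gripper":0,"dx":-21,"dy":-1,"dz":0,"turn":0},{"gripper":0,"dx":-27,"dy":-1,"dz":0,"turn":0},{"gripper":0,"dx":-33,"dy":-1,"dz":0,"turn":0},{"gripper":0,"dx":-39,"dy":-1,"dz":0,"turn":0},{"gripper":0,"dx":-44,"dy":-1,"dz":0,"turn":0},{"gripper":0,"dx":-49,"dy":0,"dz":0,"turn":0},{"gripper":0,"dx":-55,"dy":3,"dz":0,"turn":0},{"gripper":0,"dx":-60,"dy":6,"dz":0,"turn":0},{"gripper":0,"dx":-65,"dy":10,"dz":0,"turn":0},{"gripper":0,"dx":-70,"dy":15,"dz":0,"turn":0},{"gripper":0,"dx":-74,"dy":20,"dz":0,"turn":0}]'
python3 - <<'E'
from h import *
p=np.load('pose.npy');st=read_state();print(where(p),shift(p,(-.308,.0640,.133)))
im=capture("side");cv2.imwrite("pics/s3.png",cv2.resize(im[130:340,220:430,::-1],None,fx=2.8,fy=2.8))
E
```

```text
time_s: 4.6
position: [0.4866, -0.0948, 0.1323]
tcp_rot: [[0.316, 0.949, -0.002], [0.949, -0.316, 0.001], [0.0, -0.002, -1.0]]
force: [-3.0, 4.5, -0.8]
opening: 0.007
(array([-307.1,   71.1,  132.3]), [[1.0, 0.001], [0.001, -1.0], [0.0, -0.002]]) [-0.9  7.1 -0.7]
```

View pics/s3.png

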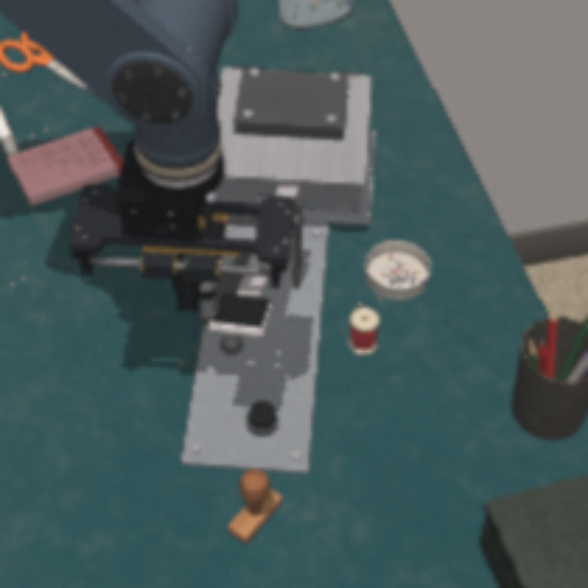

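```bash
python3 -m inch '[{"gripper":0,"dx":0,"dy":3,"dz":0,"turn":0},{"gripper":0,"dx":0,"dy":6,"dz":0,"turn":0},{"gripper":0,"dx":0,"dy":8,"dz":0,"turn":0},{"gripper":0,"dx":0,"dy":8,"dz":0,"turn":0},{"gripper":0,"dx":0,"dy":8,"dz":0,"turn":0}]'
python3 -m inch '[{"gripper":0,"dx":4,"dy":-8,"dz":0,"turn":0},{"gripper":0,"dx":8,"dy":-20,"dz":-10,"turn":0},{"gripper":0,"dx":8,"dy":-30,"dz":-30,"turn":0},{"gripper":0,"dx":8,"dy":-45,"dz":-60,"turn":0},{"gripper":0,"dx":8,"dy":-65,"dz":-100,"turn":0},{"gripper":0,"dx":8,"dy":-85,"dz":-110,"turn":0},{"gripper":0,"dx":8,"dy":-90,"dz":-110,"turn":0},{"gripper":0,"dx":8,"dy":-90,"dz":-110,"turn":0}]'
python3 - <<'E'
from h import *
p=np.load('pose.npy');st=read_state();print(where(p),shift(p,(-.368,0,.20)))
im=capture("side");a=cv2.resize(im[190:320,250:380,::-1],None,fx=4,fy=4)
im=capture("top");b=cv2.resize(im[170:275,290:440,::-1],None,fx=4,fy=4);b=cv2.resize(b,(520,364));a=a[:364] if 0 else a
K=lambda t:np.array([-.265-.045*np.sin(t),.04+.045*np.cos(t),.14])
for t in(0,1.2,1.4,1.5,1.6):print(t,((proj(b2w(p,K(t)),"side")-(250,190))*4).round(),((proj(b2w(p,K(t)),"top")-(290,170))*4).round())
cv2.imwrite("pics/s4.png",a)
cv2.imwrite("pics/t4.png",b)
for c in("side","top"):print(c,[(round(r["score"],2),[round(x) for x in r["extent"]]) for r in recognise(c,"stop_knob")[:3]])
E
```

```text
time_s: 5.15
position: [0.4958, -0.0975, 0.1329]
tcp_rot: [[0.316, 0.949, 0.002], [0.949, -0.316, -0.001], [0.0, 0.002, -1.0]]
force: [-0.1, 1.1, 0.4]
opening: 0.006
time_s: 5.95
position: [0.4106, -0.0604, 0.2428]
tcp_rot: [[0.315, 0.949, 0.0], [0.949, -0.315, 0.0], [0.0, 0.0, -1.0]]
force: [-0.0, -0.1, 0.4]
opening: 0.005
(array([-298.5,  154. ,  242.8]), [[1.0, 0.001], [0.001, -1.0], [0.0, 0.0]]) [-69.7 153.9  42.8]
0 [[138. 124.]] [[232. 347.]]
1.2 [[174. 175.]] [[311. 326.]]
1.4 [[186. 179.]] [[319. 314.]]
1.5 [[193. 180.]] [[322. 307.]]
1.6 [[200. 180.]] [[324. 300.]]
side [(0.74, [304, 231, 10, 28]), (0.5, [312, 308, 19, 26])]
top [(0.54, [331, 173, 22, 27]), (0.44, [344, 235, 22, 18])]
```

View pics/s4.png

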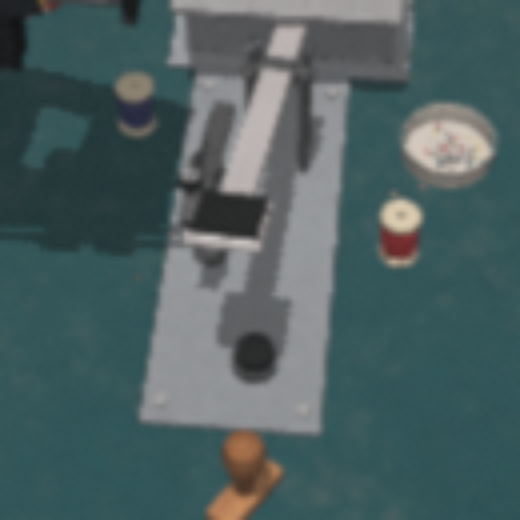

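```bash
python3 -m inch '[{"gripper":0,"dx":-20,"dy":30,"dz":0,"turn":0},{"gripper":0,"dx":-40,"dy":70,"dz":0,"turn":0},{"gripper":0,"dx":-62,"dy":110,"dz":0,"turn":0},{"gripper":0,"dx":-62,"dy":140,"dz":10,"turn":0},{"gripper":0,"dx":-62,"dy":154,"dz":25,"turn":0},{"gripper":0,"dx":-62,"dy":154,"dz":43,"turn":0},{"gripper":0,"dx":-62,"dy":154,"dz":46,"turn":0},{"gripper":0,"dx":-62,"dy":154,"dz":46,"turn":0},{"gripper":0,"dx":-62,"dy":154,"dz":46,"turn":0}]'
python3 - <<'E'
from h import *
p=np.load('pose.npy');st=read_state();print(where(p,st),shift(p,(-.36,0,.178)))
im=capture("side");cv2.imwrite("pics/s5.png",cv2.resize(im[170:320,240:390,::-1],None,fx=4,fy=4))
E
```

```text
time_s: 7.05
position: [0.5386, -0.1688, 0.1968]
tcp_rot: [[0.316, 0.949, 0.0], [0.949, -0.316, -0.0], [-0.0, 0.0, -1.0]]
force: [0.2, 0.6, 0.4]
opening: 0.007
(array([-360.8,   -1.7,  196.8]), [[1.0, 0.001], [0.001, -1.0], [-0.0, 0.0]]) [ 0.8 -1.7 18.8]
```

View pics/s5.png

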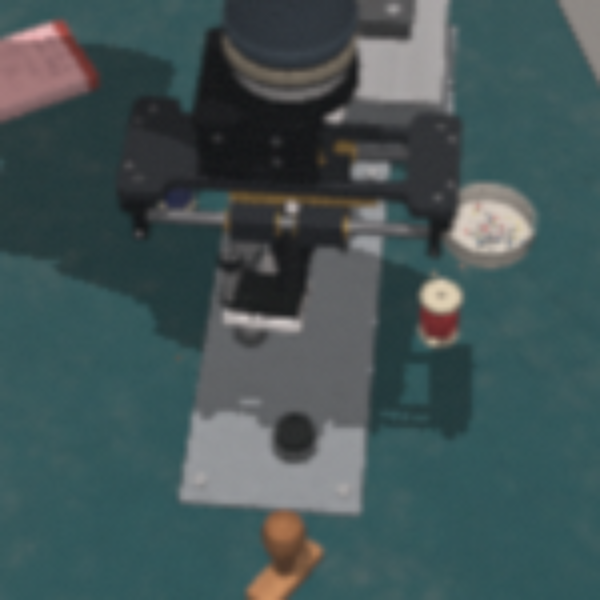

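```bash
python3 - <<'E'
from h import *
p=np.load('pose.npy')
def P(s):return np.array([-.165-.189*np.cos(s),.189*np.sin(s),.161])
o=least_squares(lambda v:(proj(b2w(p,P(v[0])),"side")-(307.2,243.7)).ravel(),[0.]);print(o.x,o.fun,P(o.x[0]))
sc=520/600*4
for s in(0,o.x[0]):print((proj(b2w(p,P(s)),"top")-(290,170))*sc)
E
```

```text
[0.0814533] [ 0.02354801 -0.18263016] [-0.35337337  0.01537766  0.161     ]
[[359.59775732 226.66483472]]
[[352.12345225 246.81171498]]
```

View pics/t4.png

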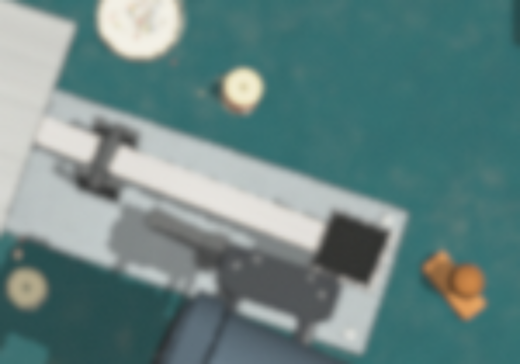

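```bash
python3 -m inch '[{"gripper":0,"dx":0,"dy":-8,"dz":0,"turn":0},{"gripper":0,"dx":0,"dy":-15,"dz":5,"turn":0},{"gripper":0,"dx":0,"dy":-15,"dz":12,"turn":0},{"gripper":0,"dx":0,"dy":-15,"dz":17,"turn":0},{"gripper":0,"dx":0,"dy":-15,"dz":22,"turn":0},{"gripper":0,"dx":-1,"dy":-15,"dz":27,"turn":0},{"gripper":0,"dx":-2,"dy":-15,"dz":32,"turn":0},{"gripper":0,"dx":-3,"dy":-15,"dz":37,"turn":0},{"gripper":0,"dx":-4,"dy":-15,"dz":42,"turn":0},{"gripper":0,"dx":-5,"dy":-15,"dz":47,"turn":0},{"gripper":0,"dx":-6,"dy":-15,"dz":52,"turn":0}]'
python3 - <<'E'
from h import *
p=np.load('pose.npy');st=read_state();print(where(p,st),st["force"],shift(p,(-.367,.013,.068)))
im=capture("side");cv2.imwrite("pics/s6.png",cv2.resize(im[150:320,240:410,::-1],None,fx=3.5,fy=3.5))
E
```

```text
time_s: 8.2
position: [0.5232, -0.1725, 0.1461]
tcp_rot: [[0.314, 0.949, 0.002], [0.949, -0.314, -0.006], [-0.005, 0.004, -1.0]]
force: [-2.5, -5.4, 11.3]
opening: 0.005
(array([-369.2,   11.8,  146.1]), [[1.0, 0.002], [0.002, -1.0], [-0.005, 0.004]]) [-2.53096614 -5.39240902 11.31310496] [ 2.6 -1.5 78.1]
```

View pics/s6.png

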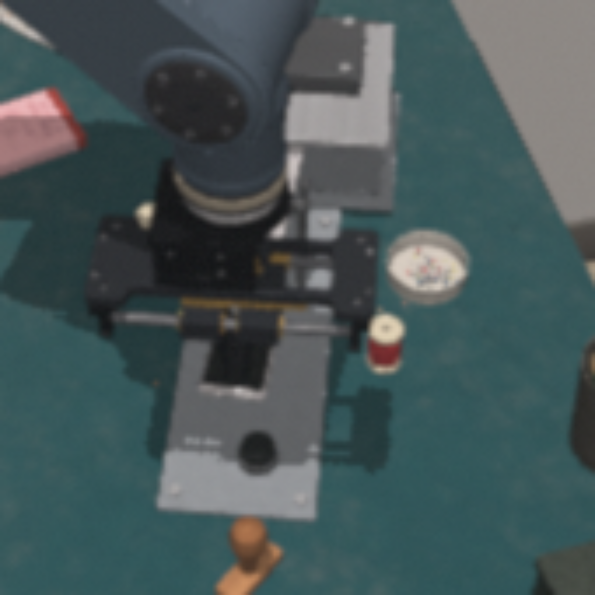

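```bash
python3 -m inch '[{"gripper":0,"dx":-3,"dy":0,"dz":4,"turn":0},{"gripper":0,"dx":-5,"dy":0,"dz":9,"turn":0},{"gripper":0,"dx":-6,"dy":0,"dz":14,"turn":0},{"gripper":0,"dx":-6,"dy":0,"dz":19,"turn":0},{"gripper":0,"dx":-7,"dy":0,"dz":24,"turn":0},{"gripper":0,"dx":-7,"dy":0,"dz":29,"turn":0},{"gripper":0,"dx":-7,"dy":0,"dz":34,"turn":0},{"gripper":0,"dx":-7,"dy":0,"dz":39,"turn":0},{"gripper":0,"dx":-7,"dy":0,"dz":44,"turn":0}]'
python3 - <<'E'
from h import *
p=np.load('pose.npy');st=read_state();print(where(p,st),st["force"])
E
```

```text
time_s: 9.15
position: [0.5233, -0.1777, 0.1024]
tcp_rot: [[0.316, 0.949, 0.007], [0.949, -0.316, -0.003], [-0.001, 0.008, -1.0]]
force: [2.1, 1.4, 11.5]
opening: 0.008
(array([-374. ,   10. ,  102.4]), [[1.0, 0.0], [0.0, -1.0], [-0.001, 0.008]]) [ 2.14563053  1.41100962 11.54681165]
```

```bash
python3 -m inch '[{"gripper":0,"dx":0,"dy":0,"dz":5,"turn":0},{"gripper":0,"dx":1,"dy":0,"dz":10,"turn":0},{"gripper":0,"dx":1,"dy":0,"dz":15,"turn":0},{"gripper":0,"dx":2,"dy":0,"dz":20,"turn":0},{"gripper":0,"dx":2,"dy":0,"dz":25,"turn":0},{"gripper":0,"dx":3,"dy":0,"dz":30,"turn":0},{"gripper":0,"dx":4,"dy":0,"dz":34,"turn":0},{"gripper":0,"dx":4,"dy":0,"dz":36,"turn":0},{"gripper":0,"dx":4,"dy":0,"dz":37,"turn":0},{"gripper":0,"dx":4,"dy":0,"dz":37,"turn":0},{"gripper":0,"dx":4,"dy":0,"dz":37,"turn":0},{"gripper":0,"dx":4,"dy":0,"dz":37,"turn":0}]'
python3 - <<'E'
from h import *
p=np.load('pose.npy');st=read_state();print(where(p,st),st["force"],abs(st["qvel"]).max())
im=capture("side");cv2.imwrite("pics/s7.png",cv2.resize(im[140:320,240:420,::-1],None,fx=3.3,fy=3.3))
# flap front-edge pixels for angle hypotheses (lip mid and -y corner)
for t in(0,.2,.26,.3,.34):
    L=np.array([[.066-.176*np.cos(t),y,.095+.176*np.sin(t)] for y in(-.086,)])
    print(t,((proj(b2w(p,L),"side")-(240,140))*3.3).round().tolist())
print(((proj(b2w(p,[[.066,-.086,.095]]),"side")-(240,140))*3.3).round())
E
```

```text
time_s: 10.35
position: [0.5249, -0.174, 0.0653]
tcp_rot: [[0.316, 0.949, 0.008], [0.949, -0.316, -0.003], [-0.001, 0.008, -1.0]]
force: [1.5, 0.1, 8.8]
opening: 0.004
(array([-370.1,    9.7,   65.3]), [[1.0, -0.0], [-0.0, -1.0], [-0.001, 0.008]]) [1.48698747 0.09401843 8.84437719] 0.06960145532466656
0 [[364.0, 185.0]]
0.2 [[366.0, 153.0]]
0.26 [[367.0, 143.0]]
0.3 [[367.0, 136.0]]
0.34 [[368.0, 128.0]]
[[370.  58.]]
```

View pics/s7.png

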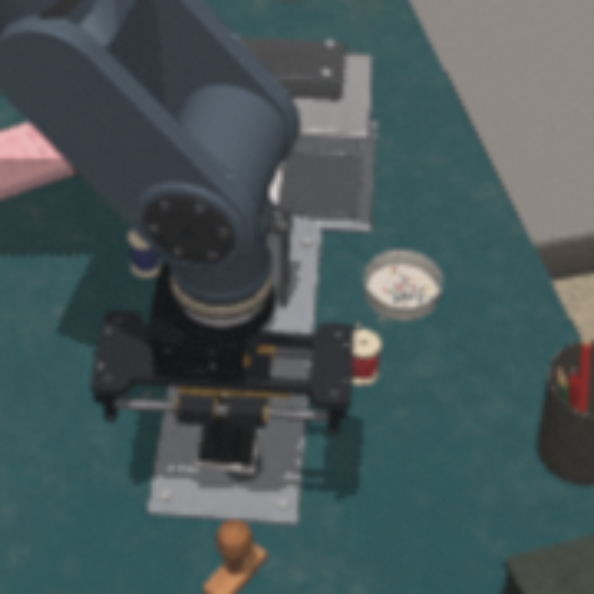

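```bash
python3 -m inch '[{"gripper":0,"dx":0,"dy":0,"dz":0.5,"turn":0},{"gripper":0,"dx":0,"dy":0,"dz":0.5,"turn":0},{"gripper":0,"dx":0,"dy":0,"dz":0.5,"turn":0}]'
python3 - <<'E'
from h import *
p=np.load('pose.npy');st=read_state();print(where(p,st),st["force"],st["moment"],abs(st["qvel"]).max())
im=capture("wrist");cv2.imwrite("pics/w8.png",im[:,:,::-1])
for t in(1.2,1.4,1.5,1.6):
    c,s=np.cos(t),np.sin(t);print(t,proj(b2w(p,[[-.265-.045*s,.04+.045*c,.14],[-.265+.056*s,.04-.056*c,.108],[-.265,.04,.108]]),"wrist",st).round().tolist())
E
```

```text
time_s: 10.7
position: [0.5249, -0.174, 0.0649]
tcp_rot: [[0.316, 0.949, 0.008], [0.949, -0.316, -0.003], [-0.001, 0.008, -1.0]]
force: [2.3, 1.4, 11.6]
opening: 0.002
(array([-370. ,    9.7,   64.9]), [[1.0, -0.0], [-0.0, -1.0], [-0.001, 0.008]]) [ 2.33850114  1.40478616 11.55401137] [ 0.15737385 -0.37526106 -0.06943762] 0.11704524551524419
1.2 [[135.0, 154.0], [280.0, -206.0], [222.0, 11.0]]
1.4 [[170.0, 163.0], [240.0, -221.0], [222.0, 11.0]]
1.5 [[188.0, 165.0], [219.0, -225.0], [222.0, 11.0]]
1.6 [[205.0, 165.0], [198.0, -226.0], [222.0, 11.0]]
```

View pics/w8.png

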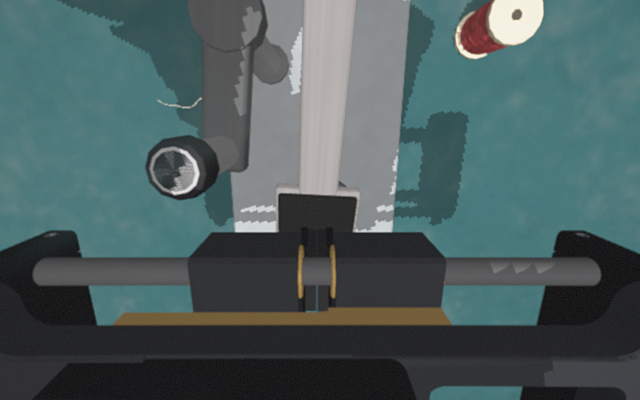

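```bash
python3 -m inch '[{"gripper":0,"dx":0,"dy":0,"dz":-0.3,"turn":0},{"gripper":0,"dx":0,"dy":0,"dz":-0.3,"turn":0},{"gripper":0,"dx":0,"dy":0,"dz":-0.3,"turn":0},{"gripper":0,"dx":0,"dy":0,"dz":-0.3,"turn":0},{"gripper":0,"dx":0,"dy":0,"dz":-0.3,"turn":0}]'
python3 - <<'E'
from h import *
st=read_state();print(st["position"],st["force"],abs(st["qvel"]).max())
if 4<st["force"][2]<20: print(hand_in())
E
```

```text
time_s: 11.25
position: [0.5249, -0.174, 0.0651]
tcp_rot: [[0.316, 0.949, 0.008], [0.949, -0.316, -0.003], [-0.001, 0.008, -1.0]]
force: [2.9, 0.5, 9.4]
opening: 0.004
[ 0.5248821  -0.17399378  0.06507685] [2.8935381  0.54498188 9.40338062] 0.12110905034904265
the job is handed in; nothing more can be done
None
```

I swung the stop out with the closed fingertips, pressed the paddle down and handed the job in at 11.25 s while holding it there. No verdict was reported.

Last checks:
- **Stop:** about 1.45 rad in the wrist picture, lying along the lever, with the knob clear of the gripper.
- **Flap:** about 0.28–0.30 rad in the side picture. The fingertip was about 54 mm above the counter, about 12 mm above where the paddle meets its bumper.
- **Press:** steady at about 9 N, with the arm at rest.
- **Bystanders:** the spools, stamp and pin tin looked unmoved in the pictures; I did not measure them.
- **Pin in its saddle:** it looked seated in a top picture taken before the press. I did not check it again afterwards.

Things that disagreed:
- **Lever yaw:** swinging the stop turned the lever about 0.08 rad towards the stop's side, so I pressed about 13 mm off the nominal line, where the paddle really was.
- **Holding force:** 9–12 N is above the stated 2–6 N. I put this down to friction, since the fingertip height suggests the paddle was not on the bumper.
- **Base plate:** it measured about 14 mm off centre towards the stop's side.
- **Refused command:** two calls to `inch` that held the pose after the first move seem to have been refused ("invalid input"). They moved nothing.

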